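Back the mould turntable up one notch

ROBOT

A 6-joint arm with a two-finger parallel gripper is mounted at the origin on a cart in front of the work surface, level with it; the furniture and walls round the work are solid. World frame = base frame: x ahead of the robot, y to its left, z up, the work surface at z = 0. Lengths are in m, angles in rad, forces in N, time in s.
With the tool pointing down it reaches from about 0.35 to 0.975 m from the base axis. Payload 4.9 kg.
Tool frame: the origin (TCP) lies midway between the tips of the shut fingers; the grasp point (between the pads) lies behind it (manip.grasp_offset is the y of the grasp point in the tool frame, in m); y points along the fingers, z is the direction in which the jaws open and shut, and the axes are right-handed (so a half turn about y gives the same grasp; the last joint's range is limited). The gripper opens to 85 mm and grips with 20 to 120 N. Pads are 22 mm wide; open, the fingers measure 114 mm over their backs; the gripper's body (76 mm by 85 mm) begins 54 mm behind the grasp point. The pads swing forward as they close: fully open they stand 13 mm farther back than shut.
Start: joints at [-1.383, 0.053, 1.613, -0, 1.476, -0.119], TCP at [0.189, -0.596, 0.231] pointing down, gripper open.
Joint ranges: [-3.01, 3.01], [-1.01, 2.22], [0.06, 2.58], [-1.02, 4.17], [0.09, 2.62], [-3.14, 3.14]. Speed limits (rad/s): [2.57, 2.57, 3.14, 3.14, 3.14, 3.14].

INTERFACE

Orientations are given as a unit quaternion [w, x, y, z].
In Python, from plant import manip gives the robot as it stands. The module is installed in compiled form; this text tells all that it offers.
- The arm moves only by the shell command python3 -m jog 'ROWS'. ROWS is a JSON object of lists of equal length, an entry for each row: "offset": the shift along the world's x, y, z in units of 50 mm (1.0 is 50 mm), a list of three; "angular": the turn, a rotation vector about the world's x, y, z in units of 6 degrees (1.0 is 6 degrees), a list of three; "jaw": the finger opening in mm, from 0 to 85.4. In form: {"offset": [[tx, ty, tz], ...], "angular": [[ax, ay, az], ...], "jaw": [jaw, ...]}. A call has 1 to 12 rows; each row shifts and turns the commanded pose from where the row before left it; what a row does not reach is not made up. A row lasts 1/10 s, in which the tool goes at most 50 mm and 8.59 degrees, less where a joint would pass 70% of its speed; a pose out of reach is approached as far as the arm can. A call is refused whole if a number of a shift passes 1 or a number of a turn 1, either way. A call with a gripper value outside its range is refused whole. The fingers move at their own pace and stop on an object; the grip force is fixed at half the most. Time passes only in rows, so rows that do not move let the fingers close. It gives the time, the measured TCP pose, the force and the opening at its end, in the units of the state.
- manip.state(): the state, without advancing time (a new reading comes with each control period).
- manip.grab_frame(name): name is "side" or "top" or "wrist"; returns the picture (384x512x3 uint8, blue, green, red); there is no depth.
- manip.camera_model(name): a dict with "fx", "fy", "cx", "cy" (pixels), "rvec" (rotation vector, rad) and "tvec" (3), from world to camera coordinates, as OpenCV has them; the wrist camera has in their place "mount" (4x4, takes a point from camera to tool coordinates, whose origin is the TCP and whose axes are the tool frame's). Camera axes: x right, y down, z forward; pixel columns grow to the right and rows downward; lengths in m; the calibration is good to about 2 mm. A picture is of the moment at which its call begins: read the wrist's pose just before it. camera_model takes no time and is no camera call.
- manip.job_done(): hands the job in, once; it reports no verdict.
The state is a dict: "time": time; "joint_pos": joint angles; "joint_vel": joint speeds; "joint_efforts": joint torques, N m; "tool_pos": TCP position; "tool_rot": TCP orientation; "contact_force": force on the tool from outside, world axes, zero at the start; "ft_torque": the same for the moment, N m; "gripper_width": opening from 0.0 (shut) to 1.0 (fully open).
Only numpy, scipy, OpenCV 4.12 (cv2) and the standard library are available. Lean on these libraries where they do the work, as an engineer would, in place of code of your own. Each camera call takes 0.05 s, during which the arm holds its last target.

TASK

The ratchet turntable that feeds the rubber moulds has been clicked one notch too far. With the tip of the shut fingers push its ball-ended lever over, away from the wheel, so that the pawl lifts clear of the teeth and stays up; then push one of the wheel's upright pegs to turn the wheel one notch backward, clockwise seen from above, and tip the lever back so that the pawl drops fully into the next notch. Push lightly, pinch and lift nothing, and leave the two moulds on the wheel in their places and the other things on the bench where they are.

Things in the scene. Friction and masses are not known exactly. Their poses are not given: they have to be found in the camera images.
- turntable: The ratchet turntable, bolted down: round grey base plate 224 mm across and 10 mm thick, with a tongue at one side that carries the pawl's bracket. Origin on the wheel's axis at the bench top; z up; its +y axis points from the wheel's axis to the pawl.
- wheel_top (a point): Centre of the top face of the aluminium wheel, on its axis, 30 mm above the bench. Wheel diameter 208 mm; nine saw teeth stand on the rim of its top face, 40 degrees apart, 87 to 103 mm from the axis, up to 42 mm above the bench. The notches between them are 28 mm wide, the pawl's nose 10 mm.
- feed_wheel (a joint): Wheel angle in rad, growing counter-clockwise (forward) seen from above. At 0 the pawl's nose is mid-notch; it starts within 0.04 of that. The next notch backward (clockwise) has its middle at -0.698 (40 degrees); the nose drops fully in within about 0.09 of it, else it rests on a tooth. The lowered pawl blocks backward turning. The wheel needs 1 to 3 N at a peg and stays where left.
- pawl (a joint): Pawl angle in rad: 0 = fully down in a notch, 0.9 = fully lifted (stop). Pawl and lever are one rigid piece on a level pivot. The lever leans 0.45 towards the wheel at 0 and 0.45 away from it at 0.9; it is upright at 0.45 and falls by its own weight to either end once pushed past upright (beyond 0.6 away, below 0.4 towards the wheel). Less than 3 N at the ball moves it.
- lever_ball (a point): Centre of the black ball, 20 mm across, on top of the pawl's lever (10 mm steel rod), 55 mm from the pivot; 98 mm above the bench while the pawl is fully down or fully up, 103 mm when upright. The lever can be pushed at the ball or at the rod down to about 70 mm above the bench; below lies the pawl's arm, top 52 mm above the bench while down.
- pawl_pivot (a point): Middle of the pawl's pivot pin, 132 mm from the wheel's axis along the turntable's +y axis and 48 mm above the bench; the pin lies along the turntable's x axis. The bracket is 40 mm wide and 59 mm high.
- peg1 (a point): On the axis of one of the wheel's two equal upright pegs, 80 mm above the bench, 72 mm from the wheel's axis, at 200 degrees (counter-clockwise from the turntable's x axis) when the wheel reads 0. Dark steel, 12 mm thick with a head of 17 mm, top 86 mm above the bench, foot on the wheel at 30 mm. It turns with the wheel.
- peg2 (a point): The same on the other peg, opposite, at 20 degrees when the wheel reads 0.
- mould_a: Pink rubber mould 63x44x23 mm lying loose on the wheel between four low lugs, its middle 50 mm from the wheel's axis, at 110 degrees from the turntable's x axis at the start; top 53 mm above the bench. Origin at the centre of its underside. It rides with the wheel.
- mould_b: Pink rubber mould 64x47x23 mm lying likewise on the opposite side of the wheel, at 290 degrees at the start.
- cut_mould: Two-tone rubber mould 86x66x24 mm lying on the bench to the right, a bystander. Origin at the centre of its underside.
- white_pot: White round pot, 71 mm across and 45 mm high, on the bench to the left, a bystander. Origin at the centre of its underside.
- mould_c: Pink rubber mould 80x57x23 mm on the bench to the left and behind, a bystander. Origin at the centre of its underside.
Mind the look-alikes: they are no part of the job. What is shaped like the mould_b but blue or green is not meant.

How it is judged:
By the outcome, as a careful person would: the job done as asked, in the order asked, and still so for the second after the job is handed in, with the robot touching nothing.
It also fails if it takes over 56 s, if anything falls off the work surface, if the arm or the gripper's body presses on something with over 40 N, if the wrist force passes 120 N, or if a joint passes its speed limit or range.

## Working session

There is one attempt and no reset: what is moved stays moved. The work goes in short steps, Python scripts to look and compute and a shell command to move; the robot and the scene stay as the last step left them, time stands still between calls to the robot, and variables do not carry over. Pictures are saved under pics/ and viewed, and the job is handed in when it is done.

```bash
mkdir -p pics; cat > h.py <<'E'
import numpy as np, cv2
from plant import manip
def cam(n):
    m=manip.camera_model(n); K=np.array([[m['fx'],0,m['cx']],[0,m['fy'],m['cy']],[0,0,1.]])
    return K,np.array(m['rvec'],float),np.array(m['tvec'],float)
def proj(n,P):
    K,r,t=cam(n); return cv2.projectPoints(np.array(P,float).reshape(-1,3),r,t,K,None)[0].reshape(-1,2)
def ray(n,uv):
    K,r,t=cam(n);R=cv2.Rodrigues(r)[0]; d=R.T@np.linalg.inv(K)@np.array([uv[0],uv[1],1.]); return -R.T@t,d
def onz(n,uv,z):
    o,d=ray(n,uv); return o+d*(z-o[2])/d[2]
def snap(n,f,crop=None,s=1):
    im=manip.grab_frame(n)
    cv2.imwrite('pics/raw_'+f+'.png',im)
    if crop: x0,y0,x1,y1=crop; im=im[y0:y1,x0:x1]
    im=cv2.resize(im,None,fx=s,fy=s,interpolation=cv2.INTER_CUBIC); cv2.imwrite('pics/'+f+'.png',im); return im
E
python3 - <<'E'
from h import *
print(manip.state()); print(manip.grasp_offset)
snap('side','s0',s=1.5);snap('top','t0',s=1.5)
for n in('side','top'):print(n,ray(n,(256,192)))
E
```

```text
{'time': 0.0, 'joint_pos': array([-1.38300061e+00,  5.33775841e-02,  1.61427168e+00, -3.55147311e-06,
        1.47597972e+00, -1.18995140e-01]), 'joint_vel': array([ 0.00144222, -0.0007963 , -0.00153645,  0.00033989, -0.00060655,
        0.00070576]), 'joint_efforts': array([-3.23190661e-04, -3.93682730e+01, -3.70180857e+01, -1.53599372e-04,
        7.20401396e-03, -1.32637197e-05]), 'tool_pos': array([ 0.18863857, -0.59521488,  0.23006349]), 'tool_rot': array([ 0.10801613, -0.10806815,  0.69952302, -0.69808405]), 'contact_force': array([-0.02616009, -0.71348238,  1.41505715]), 'ft_torque': array([ 0.03132121, -0.02586316,  0.02528099]), 'gripper_width': 1.005991396952627}
-0.0187
side (array([0.35743613, 1.01756378, 0.95355476]), array([ 0.13185255, -0.7455337 , -0.65336878]))
top (array([ 0.47002386, -0.00252731,  1.26671737]), array([ 7.96432617e-02,  4.76682919e-04, -9.96851624e-01]))
```

View pics/s0.png

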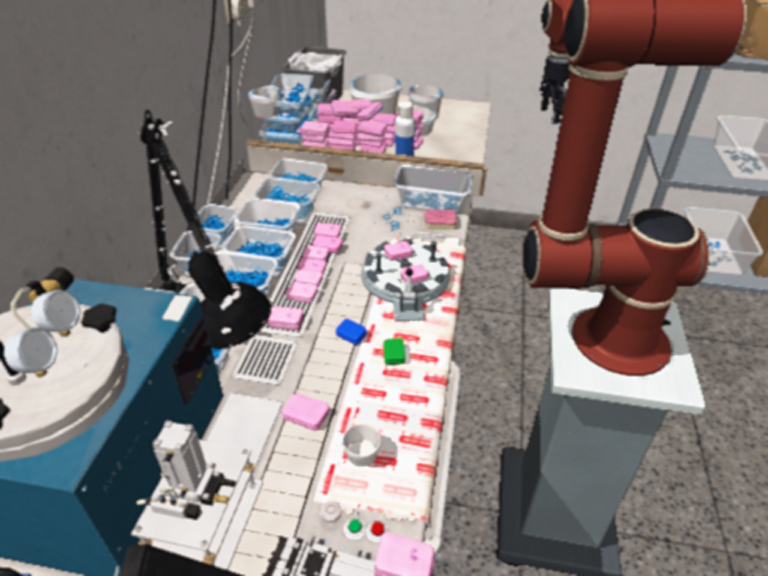

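View pics/t0.png

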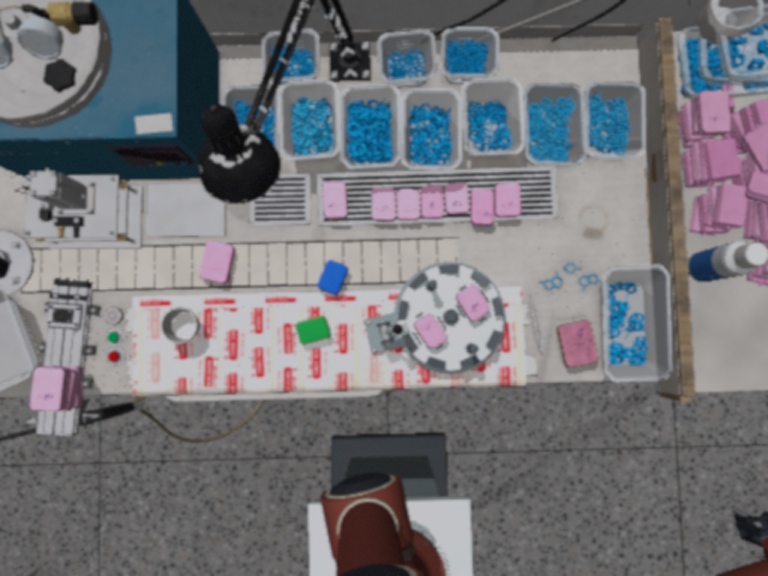

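```bash
python3 - <<'E'
from h import *
im=cv2.imread('pics/raw_t0.png');c=im[165:260,235:350];cv2.imwrite('pics/t0c.png',cv2.resize(c,None,fx=6,fy=6,interpolation=cv2.INTER_CUBIC))
im=cv2.imread('pics/raw_s0.png');c=im[150:220,230:315];cv2.imwrite('pics/s0c.png',cv2.resize(c,None,fx=8,fy=8,interpolation=cv2.INTER_CUBIC))
E
```

```text
(no output)
```

View pics/t0c.png

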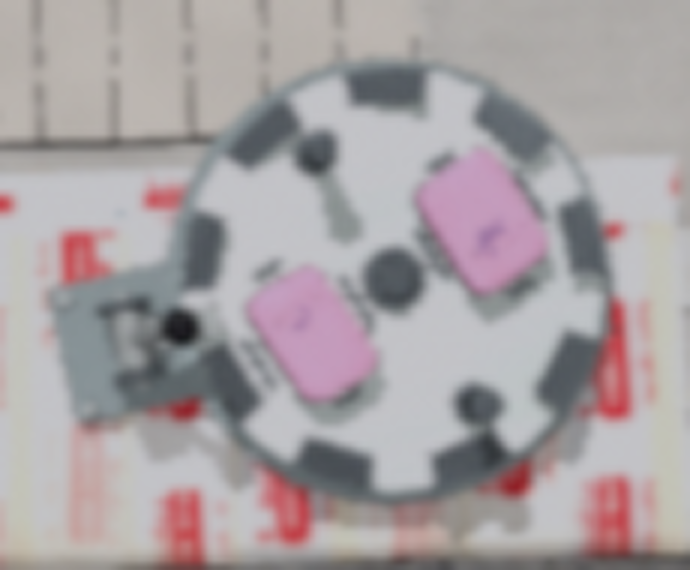

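View pics/s0c.png

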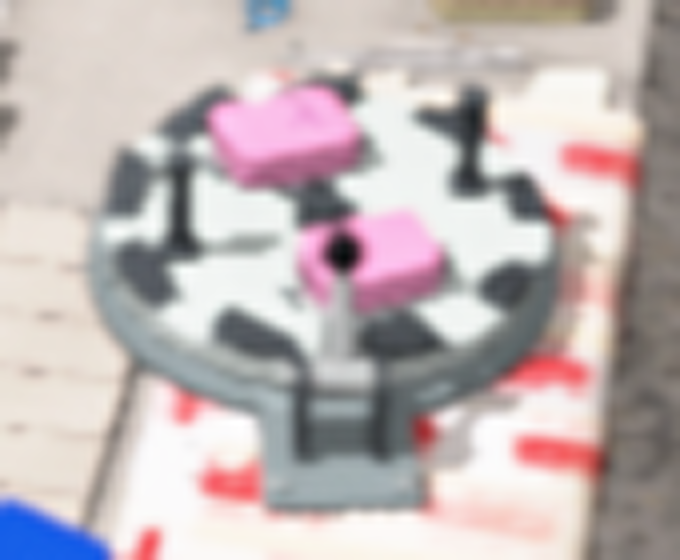

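```bash
python3 - <<'E'
from h import *
from scipy.optimize import least_squares
# params cx,cy,psi(yaw of turntable), wheel q ; q small
T=lambda p:(lambda x,y,z,a=0:[p[0]+np.cos(p[2]+a)*x-np.sin(p[2]+a)*y,p[1]+np.sin(p[2]+a)*x+np.cos(p[2]+a)*y,z])
d=np.radians
obs=[('top',(300.5,211.7),'hub'),('top',(265.2,219.5),'ball'),('top',(287.5,190.3),'pA'),('top',(315,232),'pB'),
('side',(272.9,181.4),'ball'),('side',(252.5,170.6),'pA'),('side',(288.8,162.1),'pB')]
pt=onz('top',(300.5,211.7),.035);print(pt, onz('top',(265.2,219.5),.098),onz('top',(287.5,190.3),.083),onz('top',(315,232),.083))
def pts(p,sw):
    t=T(p);s=200 if not sw else 20
    P=lambda deg:t(.072*np.cos(d(deg)),.072*np.sin(d(deg)),.083,p[3])
    return dict(hub=t(0,0,.04),ball=t(0,.132-.055*np.sin(.45),.098),pA=P(s),pB=P(s+180))
for sw in(0,1):
    f=lambda p:np.concatenate([proj(n,[pts(p,sw)[k]])[0]-uv for n,uv,k in obs])
    r=least_squares(f,[pt[0],pt[1],0.2,0]);print(sw,r.cost,r.x,r.fun.round(1));q=pts(r.x,sw);print({k:np.round(v,4) for k,v in q.items()})
E
```

```text
[ 0.50710406 -0.13072816  0.035     ] [ 0.48620706 -0.02547139  0.098     ] [ 0.56705636 -0.09107758  0.083     ] [ 0.44768664 -0.1644449   0.083     ]
0 1.4933445897198696 [ 0.50718324 -0.12906089  0.20721145  3.13985259] [-0.4 -0.1 -0.8  0.5  0.  -0.5  0.9  0.6 -0.3  0.1 -0.3 -0.5  0.  -0.3]
{'hub': array([ 0.5072, -0.1291,  0.04  ]), 'ball': array([ 0.4849, -0.0233,  0.098 ]), 'pA': array([ 0.5684, -0.0911,  0.083 ]), 'pB': array([ 0.446, -0.167,  0.083])}
1 1.4933445897167141 [ 0.50718324 -0.12906089  0.20721144 -0.00174   ] [-0.4 -0.1 -0.8  0.5  0.  -0.5  0.9  0.6 -0.3  0.1 -0.3 -0.5  0.  -0.3]
{'hub': array([ 0.5072, -0.1291,  0.04  ]), 'ball': array([ 0.4849, -0.0233,  0.098 ]), 'pA': array([ 0.5684, -0.0911,  0.083 ]), 'pB': array([ 0.446, -0.167,  0.083])}
```

```bash
cat >> h.py <<'E'
from scipy.spatial.transform import Rotation as Ro
PSI=.2072; C=np.array([.5072,-.1291])
X=np.array([np.cos(PSI),np.sin(PSI)]);Y=np.array([-X[1],X[0]])
def w2t(p): d=np.array(p[:2])-C; return np.array([d@X,d@Y])
def t2w(p): return C+p[0]*X+p[1]*Y
def info():
    s=manip.state();w,x,y,z=s['tool_rot'];R=Ro.from_quat([x,y,z,w]).as_matrix()
    print('t',round(s['time'],2),'pos',s['tool_pos'].round(4),'tt',w2t(s['tool_pos']).round(4),'F',s['contact_force'].round(2),'grip',round(s['gripper_width'],2))
    print('yaw tool z rel. X_t deg',np.degrees(np.arctan2(R[1,2],R[0,2])-PSI).round(1),'tool y',R[:,1].round(3),'j',s['joint_pos'].round(2))
E
python3 -c "
from h import *
info();print(t2w((0,.06)))"
```

```text
t 0.1 pos [ 0.1887 -0.5952  0.2302] tt [-0.4076 -0.3906] F [-0.65 -0.02 -0.17] grip 1.0
yaw tool z rel. X_t deg -84.3 tool y [-0.     0.002 -1.   ] j [-1.38  0.05  1.61  0.    1.48 -0.12]
[ 0.49485676 -0.07038335]
```

```bash
python3 -m jog '{"offset":[[0.51,0.86,0],[0.51,0.86,0],[0.51,0.86,0],[0.51,0.86,0],[0.51,0.86,0],[0.51,0.86,0],[0.51,0.86,0],[0.51,0.86,0],[0.51,0.86,0],[0.51,0.86,0],[0.51,0.86,0],[0.51,0.86,0]],"angular":[[0,0,-0.48],[0,0,-0.48],[0,0,0],[0,0,0],[0,0,0],[0,0,0],[0,0,0],[0,0,0],[0,0,0],[0,0,0],[0,0,0],[0,0,0]],"jaw":[0,0,0,0,0,0,0,0,0,0,0,0]}'; python3 - <<'E'
from h import *
info()
E
```

```text
time: 1.3
tool_pos: [0.4952, -0.0777, 0.231]
tool_rot: [-0.073, 0.073, -0.703, 0.703]
contact_force: [0.5, -0.9, -1.3]
gripper_width: 0.002
t 1.3 pos [ 0.4952 -0.0777  0.231 ] tt [-0.0012  0.0528] F [ 0.51 -0.9  -1.33] grip 0.0
yaw tool z rel. X_t deg -90.0 tool y [-0. -0. -1.] j [-0.3  -0.25  1.89 -0.    1.5   1.06]
```

```bash
python3 -m jog '{"offset":[[0,0,-0.9],[0,0,-0.9],[0,0,-0.7],[0,0,-0.4],[0,0,0]],"angular":[[0,0,0],[0,0,0],[0,0,0],[0,0,0],[0,0,0]],"jaw":[0,0,0,0,0]}'; python3 - <<'E'
from h import *
info()
snap('side','s1',(210,110,330,220),6);snap('top','t1',(235,150,350,260),5)
snap('wrist','w1',None,1.5)
E
```

```text
time: 1.8
tool_pos: [0.4914, -0.0786, 0.0819]
tool_rot: [0.07, -0.076, 0.705, -0.702]
contact_force: [-0.2, -0.1, 0.0]
gripper_width: -0.001
t 1.8 pos [ 0.4914 -0.0786  0.0819] tt [-0.0051  0.0526] F [-0.22 -0.1   0.04] grip -0.0
yaw tool z rel. X_t deg -90.0 tool y [-0.008  0.003 -1.   ] j [-0.31 -0.1   2.03  0.    1.23  1.06]
```

View pics/s1.png

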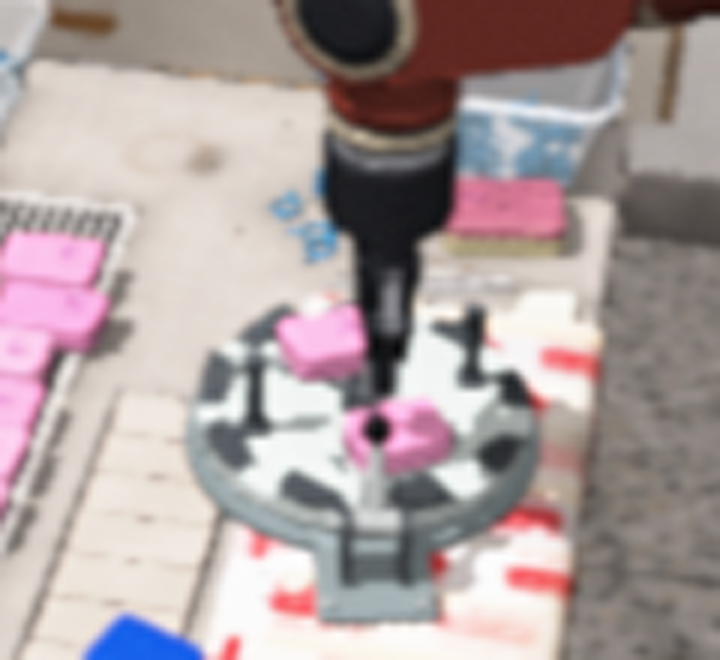

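View pics/t1.png

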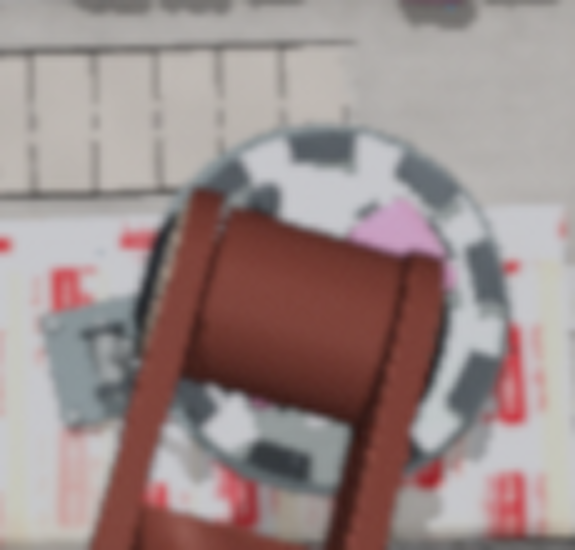

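View pics/w1.png

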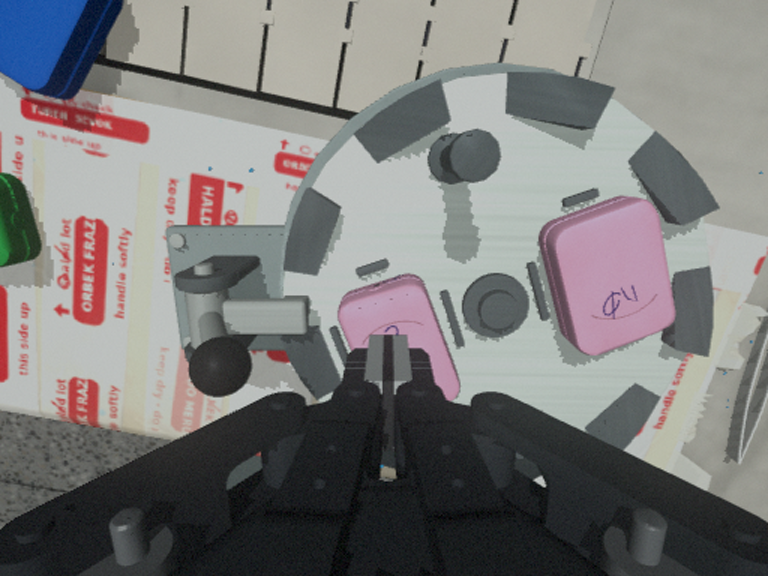

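```bash
python3 -m jog '{"offset":[[0.06,0.16,0],[-0.03,0.16,0],[-0.03,0.16,0],[-0.02,0.1,0],[-0.02,0.1,0],[-0.02,0.1,0],[-0.02,0.1,0],[-0.02,0.1,0],[0,0,0]],"angular":[[0,0,0],[0,0,0],[0,0,0],[0,0,0],[0,0,0],[0,0,0],[0,0,0],[0,0,0],[0,0,0]],"jaw":[0,0,0,0,0,0,0,0,0]}'; python3 - <<'E'
from h import *
info()
snap('wrist','w2',None,1.5)
E
```

```text
time: 2.85
tool_pos: [0.4894, -0.0301, 0.0861]
tool_rot: [0.073, -0.073, 0.704, -0.703]
contact_force: [0.4, 0.0, 0.0]
gripper_width: -0.002
t 2.85 pos [ 0.4894 -0.0301  0.0861] tt [0.003  0.1005] F [0.37 0.04 0.03] grip -0.0
yaw tool z rel. X_t deg -90.0 tool y [-0.     0.001 -1.   ] j [-0.21 -0.14  2.05  0.    1.23  1.15]
```

View pics/w2.png

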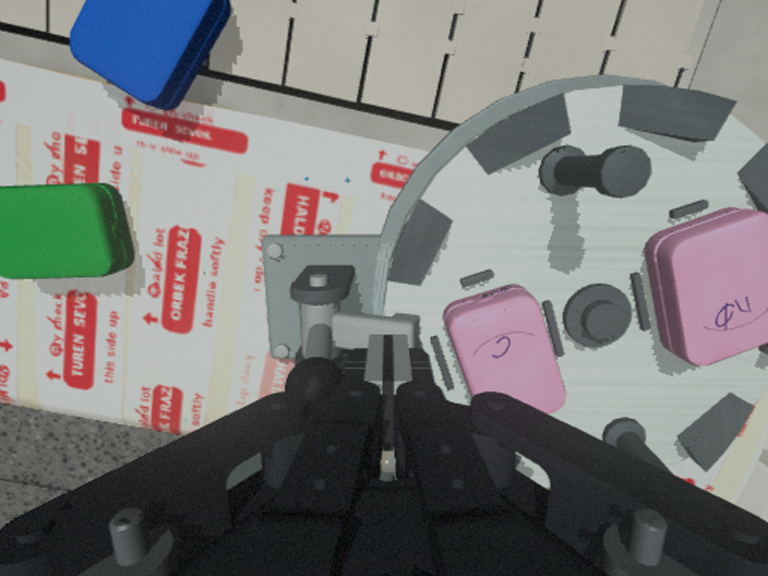

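```bash
python3 -m jog '{"offset":[[-0.02,0.1,0],[-0.02,0.1,0],[-0.02,0.1,0],[-0.02,0.1,0],[0,0,0],[0,0,0]],"angular":[[0,0,0],[0,0,0],[0,0,0],[0,0,0],[0,0,0],[0,0,0]],"jaw":[0,0,0,0,0,0]}'; python3 - <<'E'
from h import *
info()
snap('wrist','w3',None,1.5)
E
```

```text
time: 3.5
tool_pos: [0.4857, -0.0106, 0.0863]
tool_rot: [-0.073, 0.073, -0.703, 0.703]
contact_force: [-0.1, -0.3, -0.1]
gripper_width: -0.003
t 3.5 pos [ 0.4857 -0.0106  0.0863] tt [0.0033 0.1204] F [-0.14 -0.32 -0.13] grip -0.0
yaw tool z rel. X_t deg -90.0 tool y [-0. -0. -1.] j [-0.18 -0.15  2.06 -0.    1.23  1.19]
```

View pics/w3.png

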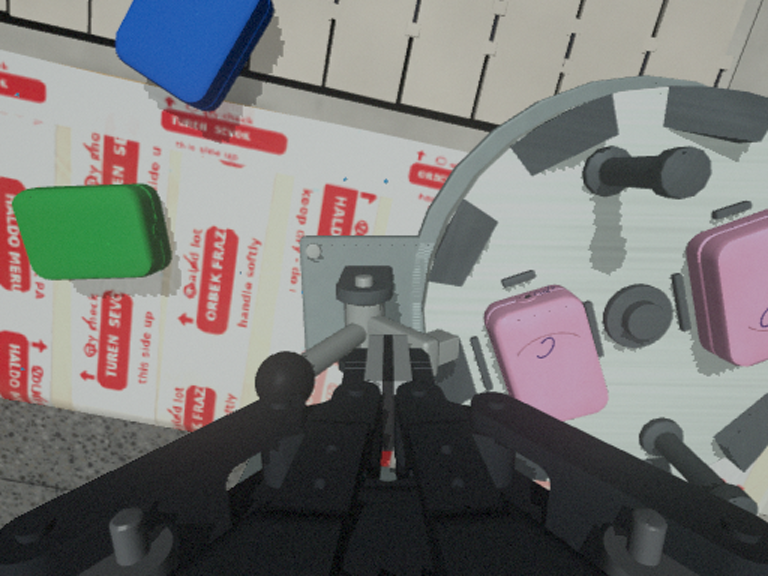

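```bash
python3 -m jog '{"offset":[[0,0,0.4],[0,0,0.6],[0.5,-0.27,0],[0.5,-0.27,0],[0.5,-0.27,0],[0,0,0]],"angular":[[0,0,0],[0,0,0],[0,0,0],[0,0,0],[0,0,0],[0,0,0]],"jaw":[0,0,0,0,0,0]}'; python3 - <<'E'
from h import *
info()
snap('wrist','w4',None,1.5);snap('side','s4',(210,110,330,220),6)
E
```

```text
time: 4.15
tool_pos: [0.5629, -0.053, 0.1367]
tool_rot: [-0.073, 0.072, -0.703, 0.704]
contact_force: [-0.4, -0.4, 0.1]
gripper_width: 0.0
t 4.15 pos [ 0.5629 -0.053   0.1367] tt [0.0702 0.063 ] F [-0.41 -0.44  0.13] grip 0.0
yaw tool z rel. X_t deg -90.1 tool y [ 0.001 -0.001 -1.   ] j [-0.23 -0.01  1.84 -0.    1.31  1.14]
```

View pics/w4.png

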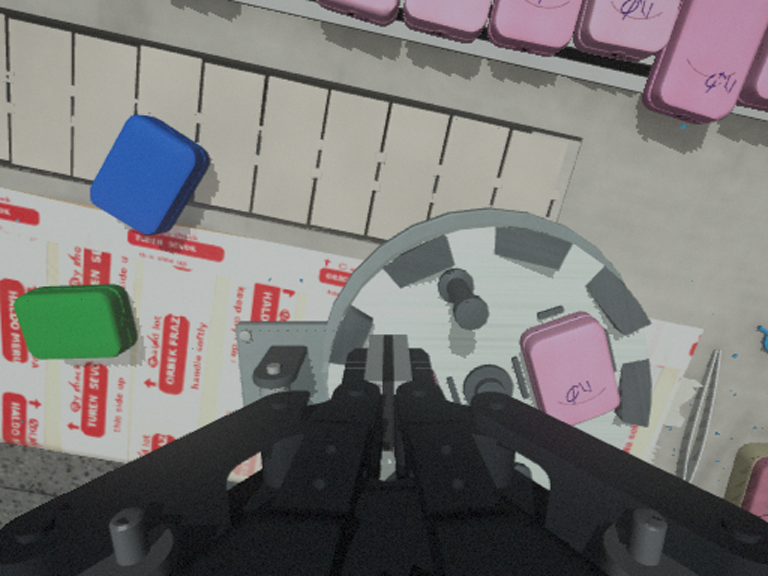

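View pics/s4.png

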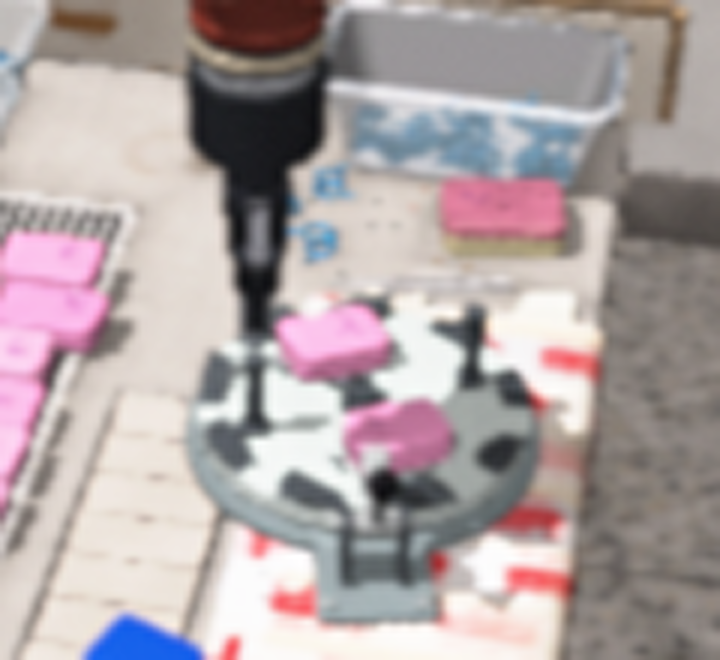

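```bash
python3 -m jog '{"offset":[[0,0,-0.6],[0,0,-0.5],[0,0,-0.3],[0,0,0],[0.03,-0.15,0],[0.03,-0.15,0],[0.02,-0.1,0],[0.02,-0.1,0],[0.02,-0.1,0],[0.02,-0.1,0],[0,0,0]],"angular":[[0,0,0],[0,0,0],[0,0,0],[0,0,0],[0,0,0],[0,0,0],[0,0,0],[0,0,0],[0,0,0],[0,0,0],[0,0,0]],"jaw":[0,0,0,0,0,0,0,0,0,0,0]}'; python3 - <<'E'
from h import *
info()
snap('wrist','w5',None,1.5);snap('side','s5',(210,110,330,220),6)
E
```

```text
time: 5.35
tool_pos: [0.5678, -0.0873, 0.0664]
tool_rot: [-0.072, 0.073, -0.703, 0.704]
contact_force: [-0.7, -0.8, 0.1]
gripper_width: -0.007
t 5.35 pos [ 0.5678 -0.0873  0.0664] tt [0.0679 0.0284] F [-0.66 -0.82  0.06] grip -0.01
yaw tool z rel. X_t deg -90.1 tool y [-0.    -0.001 -1.   ] j [-0.28  0.09  1.86 -0.    1.19  1.08]
```

View pics/w5.png

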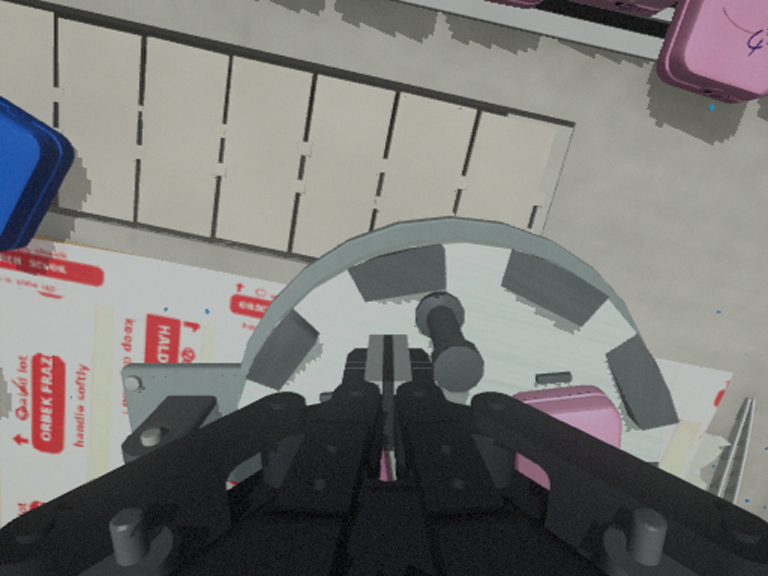

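View pics/s5.png

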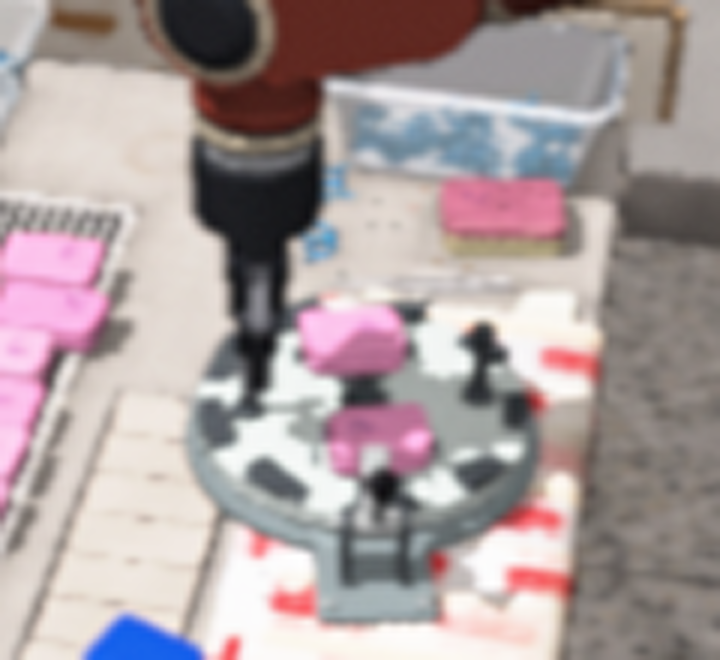

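```bash
cat >> h.py <<'E'
def wz(uv,z):
    m=manip.camera_model('wrist');s=manip.state();w,x,y,zz=s['tool_rot'];R=Ro.from_quat([x,y,zz,w]).as_matrix()
    M=np.array(m['mount']);o=R@M[:3,3]+s['tool_pos'];d=R@M[:3,:3]@np.array([(uv[0]-m['cx'])/m['fx'],(uv[1]-m['cy'])/m['fy'],1])
    return o+d*(z-o[2])/d[2]
def peg(uv,z=.086):
    p=w2t(wz(uv,z));print('peg t',p.round(4),'r',np.hypot(*p).round(4),'deg',np.degrees(np.arctan2(p[1],p[0])).round(1))
E
python3 -c "
from h import *
peg((460/1.5,368/1.5));peg((439/1.5,314/1.5),.03)"
```

```text
peg t [0.0742 0.006 ] r 0.0744 deg 4.6
peg t [0.0724 0.006 ] r 0.0726 deg 4.8
```

```bash
python3 -m jog '{"offset":[[0.02,-0.1,0],[0.02,-0.1,0],[0.02,-0.1,0],[0.02,-0.1,0],[0.02,-0.08,0],[0.01,-0.06,0],[0,0,0],[0,0,0]],"angular":[[0,0,0],[0,0,0],[0,0,0],[0,0,0],[0,0,0],[0,0,0],[0,0,0],[0,0,0]],"jaw":[0,0,0,0,0,0,0,0]}'; python3 - <<'E'
from h import *
info()
snap('wrist','w6',None,1.5)
E
```

```text
time: 6.25
tool_pos: [0.5735, -0.1138, 0.0665]
tool_rot: [-0.073, 0.073, -0.703, 0.704]
contact_force: [0.1, 0.7, 0.2]
gripper_width: 0.003
t 6.25 pos [ 0.5735 -0.1138  0.0665] tt [0.068  0.0014] F [0.11 0.69 0.25] grip 0.0
yaw tool z rel. X_t deg -90.1 tool y [ 0.001 -0.001 -1.   ] j [-0.32  0.12  1.84 -0.    1.19  1.04]
```

View pics/w6.png

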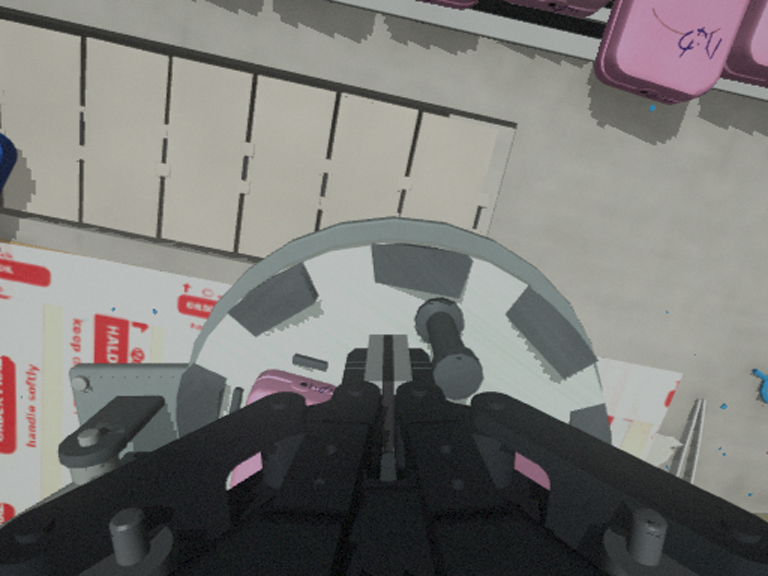

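```bash
python3 -c "
from h import *
peg((457.5/1.5,375/1.5));peg((438/1.5,320/1.5),.03)"
```

```text
peg t [ 0.0719 -0.0209] r 0.0749 deg -16.2
peg t [ 0.0698 -0.0212] r 0.0729 deg -16.9
```

```bash
python3 -m jog '{"offset":[[0.01,-0.04,0],[0.01,-0.03,0],[0,0,0],[-0.02,0.1,0],[-0.04,0.2,0],[0,0,0.6],[-0.1,0.2,0.8],[-0.3,0.2,0.5],[-0.3,0.2,0.3],[0,0,0]],"angular":[[0,0,0],[0,0,0],[0,0,0],[0,0,0],[0,0,0],[0,0,0],[0,0,0],[0,0,0],[0,0,0],[0,0,0]],"jaw":[0,0,0,0,0,0,0,0,0,0]}'; python3 - <<'E'
from h import *
info()
snap('wrist','w7',None,1.5);snap('side','s7',(210,110,330,220),6);snap('top','t7',(235,150,350,260),5)
E
```

```text
time: 7.3
tool_pos: [0.537, -0.0708, 0.1795]
tool_rot: [-0.075, 0.071, -0.703, 0.704]
contact_force: [1.1, 0.3, -1.2]
gripper_width: 0.001
t 7.3 pos [ 0.537  -0.0708  0.1795] tt [0.0411 0.051 ] F [ 1.06  0.28 -1.15] grip 0.0
yaw tool z rel. X_t deg -90.0 tool y [ 0.006 -0.001 -1.   ] j [-0.27 -0.11  1.86  0.    1.39  1.09]
```

View pics/w7.png

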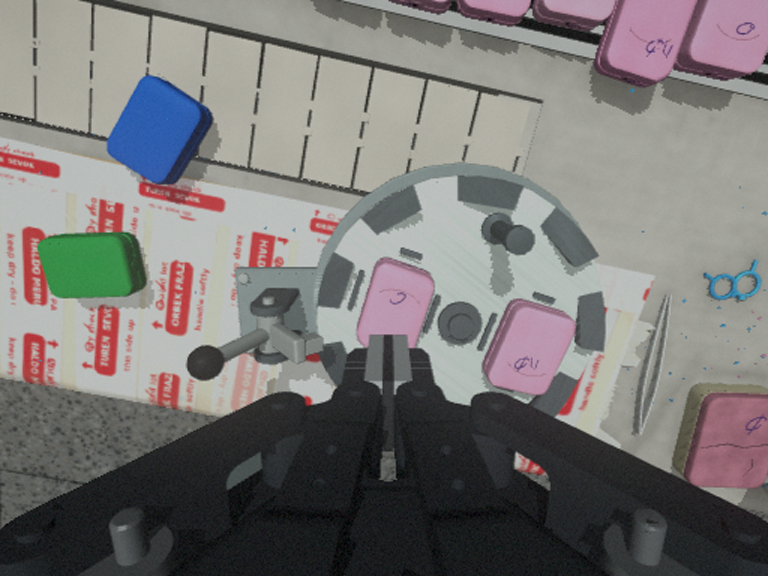

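View pics/s7.png

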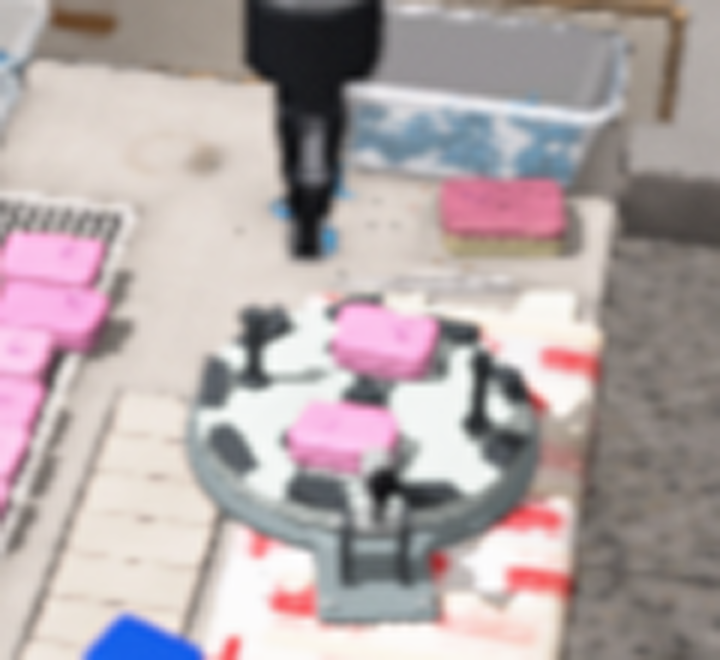

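```bash
python3 - <<'E'
from h import *
p=w2t(wz((518/1.5,238/1.5),.086));f=w2t(wz((497/1.5,227/1.5),.03));h=w2t(wz((460/1.5,322/1.5),.037))
print(p,f,h)
for a in (p,f):
  for c in (h,h*0): d=a-c;print(np.hypot(*d),np.degrees(np.arctan2(d[1],d[0])))
a=cv2.imread('pics/raw_s0.png')[160:215,238:305];b=cv2.imread('pics/raw_s7.png')[160:215,238:305]
cv2.imwrite('pics/cmp.png',np.hstack([cv2.resize(i,None,fx=5.9,fy=7,interpolation=cv2.INTER_CUBIC) for i in(a,b)]))
E
```

```text
[ 0.06996819 -0.02110031] [ 0.06825731 -0.02356568] [ 0.00271362 -0.00049364]
0.0703406862627992 -17.034961215577756
0.07308057781446664 -16.78173428171506
0.06948592986734752 -19.392587223685595
0.0722108149435171 -19.047119146966047
```

View pics/cmp.png

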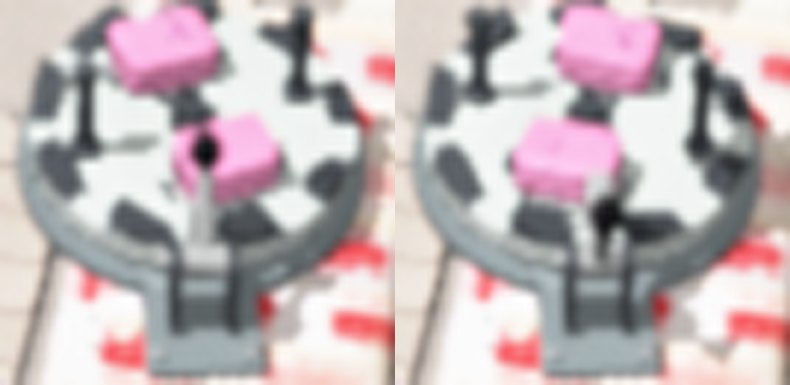

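View pics/t7.png

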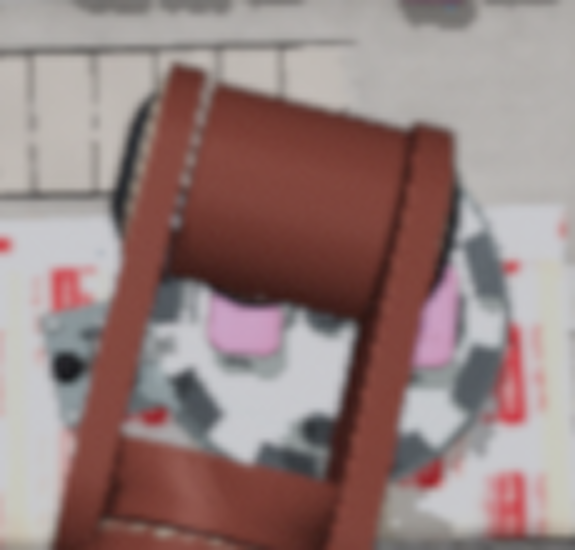

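```bash
cat >pol.py <<'E'
from h import *
import sys
def prof(f):
    im=cv2.cvtColor(cv2.imread(f),cv2.COLOR_BGR2GRAY).astype(np.float32)
    a=np.radians(np.arange(0,360,.5));out=0
    for r in (.090,.095,.100):
        P=np.stack([C[0]+r*np.cos(a+PSI),C[1]+r*np.sin(a+PSI),0*a+.036],1);uv=proj('side',P).astype(np.float32)
        out=out+cv2.remap(im,uv[None,:,0],uv[None,:,1],cv2.INTER_LINEAR)[0]/3
    return out
def run(f):
    p0=prof('pics/raw_s0.png');p=prof(f);n=720
    # angles valid: exclude pawl 55..125 (turntable deg)
    deg=np.arange(0,360,.5);
    for rngs in [[(130,215)],[(-30,50)],[(130,210),(-30,50)]]:
        m=np.zeros(n,bool)
        for lo,hi in rngs: m|=((deg-lo)%360)<(hi-lo)
        best=[]
        for s in np.arange(-12,12.5,.5):
            k=int(round(s*2)); q=np.roll(p,-k)   # q[d]=p[d+s]
            best.append((np.corrcoef(p0[m],q[m])[0,1],s))
        print(rngs,sorted(best)[::-1][:4])
run(sys.argv[1])
E
python3 pol.py pics/raw_s7.png
```

```text
[(130, 215)] [(np.float64(0.8866450455396822), np.float64(3.5)), (np.float64(0.8841754029394555), np.float64(4.0)), (np.float64(0.8824968693095382), np.float64(3.0)), (np.float64(0.8746543971852135), np.float64(4.5))]
[(-30, 50)] [(np.float64(0.9954620047155089), np.float64(2.5)), (np.float64(0.9945314476974217), np.float64(3.0)), (np.float64(0.9873827598585342), np.float64(2.0)), (np.float64(0.9846855437153302), np.float64(3.5))]
[(130, 210), (-30, 50)] [(np.float64(0.8791291683601354), np.float64(3.0)), (np.float64(0.8774939723640689), np.float64(2.5)), (np.float64(0.8730194327058663), np.float64(3.5)), (np.float64(0.8682151294597504), np.float64(2.0))]
```

```bash
python3 -m jog '{"offset":[[0.3,-0.2,0],[0.33,-0.19,-0.3],[0,0,-0.8],[0,0,-0.8],[0,0,-0.36],[0,0,0],[0.03,-0.16,0],[0.03,-0.12,0],[0.02,-0.1,0],[0.02,-0.1,0],[0,0,0],[0,0,0]],"angular":[[0,0,0],[0,0,0],[0,0,0],[0,0,0],[0,0,0],[0,0,0],[0,0,0],[0,0,0],[0,0,0],[0,0,0],[0,0,0],[0,0,0]],"jaw":[0,0,0,0,0,0,0,0,0,0,0,0]}'; python3 - <<'E'
from h import *
info()
snap('side','s8',(210,110,330,220),6)
E
python3 pol.py pics/raw_s8.png
```

```text
time: 8.65
tool_pos: [0.573, -0.1155, 0.0638]
tool_rot: [-0.073, 0.072, -0.703, 0.703]
contact_force: [-0.8, -0.3, -0.0]
gripper_width: 0.001
t 8.65 pos [ 0.573  -0.1155  0.0638] tt [ 0.0671 -0.0002] F [-0.76 -0.29 -0.01] grip 0.0
yaw tool z rel. X_t deg -90.1 tool y [ 0.001 -0.    -1.   ] j [-0.33  0.12  1.84  0.    1.18  1.04]
[(130, 215)] [(np.float64(0.8364404210883668), np.float64(2.5)), (np.float64(0.8335702437998181), np.float64(2.0)), (np.float64(0.8328985640330712), np.float64(3.0)), (np.float64(0.8246160474878357), np.float64(1.5))]
[(-30, 50)] [(np.float64(0.9955478937262932), np.float64(2.5)), (np.float64(0.9921357698459797), np.float64(3.0)), (np.float64(0.9901733858174219), np.float64(2.0)), (np.float64(0.9801309774805426), np.float64(3.5))]
[(130, 210), (-30, 50)] [(np.float64(0.8411082115045576), np.float64(2.0)), (np.float64(0.841094836815538), np.float64(2.5)), (np.float64(0.8337043185762106), np.float64(1.5)), (np.float64(0.8335575601019168), np.float64(3.0))]
```

```bash
python3 -m jog '{"offset":[[0.01,-0.05,0],[0.01,-0.04,0],[0,0,0],[0,0,0]],"angular":[[0,0,0],[0,0,0],[0,0,0],[0,0,0]],"jaw":[0,0,0,0]}'; python3 - <<'E'
from h import *
info()
snap('side','s9',(210,110,330,220),6)
E
python3 pol.py pics/raw_s9.png
```

```text
time: 9.1
tool_pos: [0.5736, -0.1197, 0.0631]
tool_rot: [0.073, -0.073, 0.703, -0.703]
contact_force: [-0.4, 1.4, 0.2]
gripper_width: -0.0
t 9.1 pos [ 0.5736 -0.1197  0.0631] tt [ 0.0669 -0.0045] F [-0.44  1.42  0.18] grip -0.0
yaw tool z rel. X_t deg -90.0 tool y [-0.  0. -1.] j [-0.33  0.12  1.83 -0.    1.18  1.03]
[(130, 215)] [(np.float64(0.9276627666464378), np.float64(1.0)), (np.float64(0.9254957210345379), np.float64(1.5)), (np.float64(0.9223690868391978), np.float64(0.5)), (np.float64(0.9157696916590623), np.float64(2.0))]
[(-30, 50)] [(np.float64(0.9964962020302603), np.float64(0.0)), (np.float64(0.9960465728871009), np.float64(0.5)), (np.float64(0.9877486133288672), np.float64(-0.5)), (np.float64(0.9867737138439676), np.float64(1.0))]
[(130, 210), (-30, 50)] [(np.float64(0.9087081310358964), np.float64(0.5)), (np.float64(0.9050473235060663), np.float64(1.0)), (np.float64(0.9042678509033912), np.float64(0.0)), (np.float64(0.8934252705351462), np.float64(1.5))]
```

```bash
python3 -m jog '{"offset":[[-0.03,0.15,0],[-0.05,0.24,0],[0,0,0.6],[0,0,0.8],[0,0,0.6],[-0.5,0.83,0],[-0.5,0.83,0],[-0.5,0.83,0],[-0.5,0.83,0],[0,0,0],[0,0,0]],"angular":[[0,0,0],[0,0,0],[0,0,0],[0,0,0],[0,0,0],[0,0,0],[0,0,0],[0,0,0],[0,0,0],[0,0,0],[0,0,0]],"jaw":[0,0,0,0,0,0,0,0,0,0,0]}'; python3 - <<'E'
from h import *
info()
snap('wrist','w10',None,1.5);snap('side','s10',(210,110,330,220),6)
E
python3 pol.py pics/raw_s10.png
```

```text
time: 10.25
tool_pos: [0.4692, 0.067, 0.1635]
tool_rot: [-0.074, 0.073, -0.703, 0.703]
contact_force: [0.2, -0.2, 0.4]
gripper_width: 0.002
t 10.25 pos [0.4692 0.067  0.1635] tt [0.0032 0.1998] F [ 0.24 -0.25  0.37] grip 0.0
yaw tool z rel. X_t deg -89.9 tool y [ 0.001 -0.    -1.   ] j [-0.02 -0.27  2.03 -0.    1.39  1.35]
[(130, 215)] [(np.float64(0.9629027867835781), np.float64(1.0)), (np.float64(0.960396530760934), np.float64(0.5)), (np.float64(0.9572996786987628), np.float64(1.5)), (np.float64(0.9499800041600321), np.float64(0.0))]
[(-30, 50)] [(np.float64(0.996868421822977), np.float64(0.5)), (np.float64(0.9953380423502659), np.float64(0.0)), (np.float64(0.9893543056873189), np.float64(1.0)), (np.float64(0.9844936636338419), np.float64(-0.5))]
[(130, 210), (-30, 50)] [(np.float64(0.9641711865148412), np.float64(0.5)), (np.float64(0.9606384023698744), np.float64(1.0)), (np.float64(0.9594128974377866), np.float64(0.0)), (np.float64(0.9489697906813029), np.float64(1.5))]
```

View pics/w10.png

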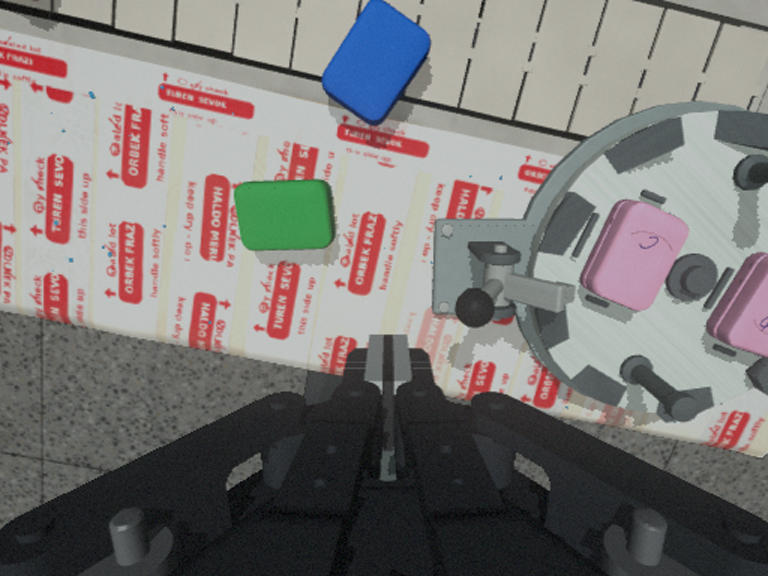

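View pics/s10.png

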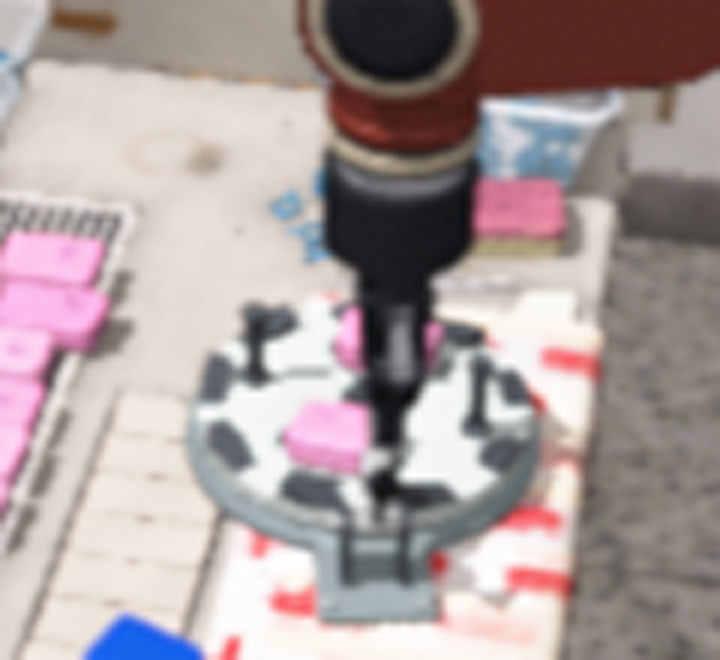

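```bash
python3 -c "
from h import *
print(w2t(wz((475/1.5,306/1.5),.098)))"
python3 -m jog '{"offset":[[0,0,-0.6],[0,0,-0.6],[0,0,-0.35],[0,0,0],[0.04,-0.2,0],[0.03,-0.16,0],[0.02,-0.1,0],[0.02,-0.1,0],[0.02,-0.1,0],[0.02,-0.1,0],[0,0,0]],"angular":[[0,0,0],[0,0,0],[0,0,0],[0,0,0],[0,0,0],[0,0,0],[0,0,0],[0,0,0],[0,0,0],[0,0,0],[0,0,0]],"jaw":[0,0,0,0,0,0,0,0,0,0,0]}'; python3 - <<'E'
from h import *
info()
snap('wrist','w11',None,1.5)
E
```

```text
[0.00244237 0.15306277]
time: 11.45
tool_pos: [0.4774, 0.0271, 0.0859]
tool_rot: [-0.073, 0.073, -0.703, 0.703]
contact_force: [-1.0, -0.4, 0.8]
gripper_width: 0.001
t 11.45 pos [0.4774 0.0271 0.0859] tt [0.0029 0.159 ] F [-0.97 -0.42  0.83] grip 0.0
yaw tool z rel. X_t deg -90.1 tool y [ 0. -0. -1.] j [-0.1  -0.17  2.08 -0.    1.23  1.27]
```

View pics/w11.png

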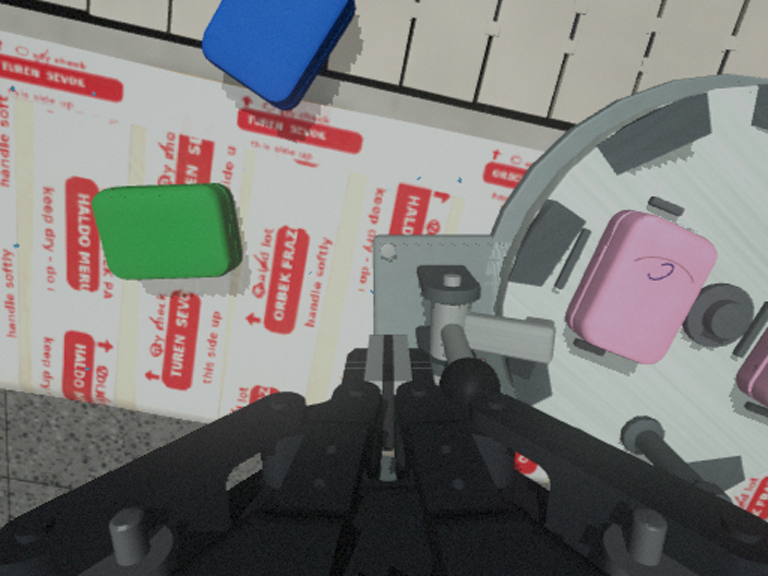

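Lever is near upright (ball at 470,380); push 12 mm more, then withdraw and look.

```bash
python3 -m jog '{"offset":[[0.02,-0.1,0],[0.02,-0.08,0],[0.01,-0.08,0],[0,0,0],[0,0,0],[-0.04,0.2,0],[-0.08,0.4,0],[-0.08,0.4,0.4],[0,0,0.5],[0,0,0]],"angular":[[0,0,0],[0,0,0],[0,0,0],[0,0,0],[0,0,0],[0,0,0],[0,0,0],[0,0,0],[0,0,0],[0,0,0]],"jaw":[0,0,0,0,0,0,0,0,0,0]}'; python3 - <<'E'
from h import *
info()
snap('wrist','w12',None,1.5);snap('side','s12',(210,110,330,220),6)
E
python3 pol.py pics/raw_s12.png
```

```text
time: 12.5
tool_pos: [0.4719, 0.0659, 0.1346]
tool_rot: [-0.076, 0.071, -0.703, 0.703]
contact_force: [0.4, -0.3, 0.7]
gripper_width: 0.0
t 12.5 pos [0.4719 0.0659 0.1346] tt [0.0056 0.1981] F [ 0.41 -0.26  0.67] grip 0.0
yaw tool z rel. X_t deg -90.0 tool y [ 0.007  0.    -1.   ] j [-0.02 -0.24  2.05  0.    1.32  1.34]
[(130, 215)] [(np.float64(0.9630726756658585), np.float64(1.0)), (np.float64(0.9605970524065093), np.float64(0.5)), (np.float64(0.9574227756507291), np.float64(1.5)), (np.float64(0.9501996050778622), np.float64(0.0))]
[(-30, 50)] [(np.float64(0.9970819514060207), np.float64(0.5)), (np.float64(0.9956124863746076), np.float64(0.0)), (np.float64(0.9895004292527089), np.float64(1.0)), (np.float64(0.9848197197411449), np.float64(-0.5))]
[(130, 210), (-30, 50)] [(np.float64(0.9641443481061555), np.float64(0.5)), (np.float64(0.9605406742268776), np.float64(1.0)), (np.float64(0.959444441594472), np.float64(0.0)), (np.float64(0.9487915404715705), np.float64(1.5))]
```

View pics/w12.png

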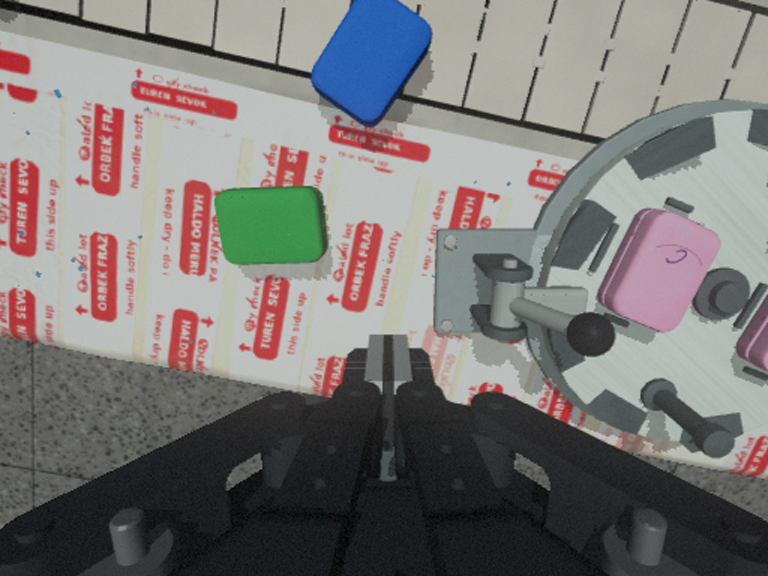

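View pics/s12.png

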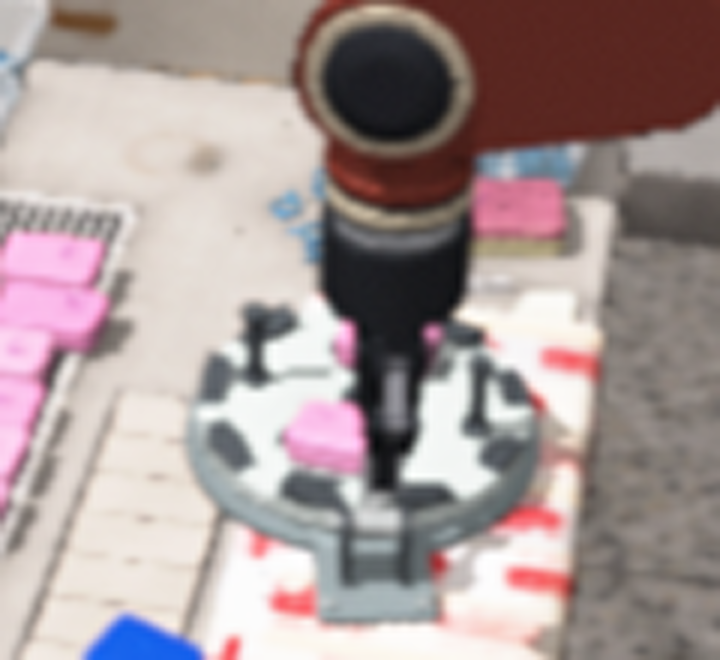

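```bash
python3 -c "
from h import *
print(w2t(wz((591/1.5,334/1.5),.098)))"
python3 -m jog '{"offset":[[0,0,0.8],[-0.2,0.9,0.8],[-0.4,0.9,0],[-0.4,0.9,0],[-0.4,0.9,0],[0,0,0],[0,0,0]],"angular":[[0,0,0],[0,0,0],[0,0,0],[0,0,0],[0,0,0],[0,0,0],[0,0,0]],"jaw":[0,0,0,0,0,0,0]}'; python3 - <<'E'
from h import *
info()
snap('top','t13',(225,150,350,260),6);im=snap('side','s13',(210,110,330,220),6)
E
python3 pol.py pics/raw_s13.png
```

```text
[8.99860747e-05 1.07921424e-01]
time: 13.3
tool_pos: [0.4005, 0.237, 0.202]
tool_rot: [-0.073, 0.075, -0.703, 0.704]
contact_force: [0.4, -0.1, -0.7]
gripper_width: -0.001
t 13.3 pos [0.4005 0.237  0.202 ] tt [-0.0291  0.3802] F [ 0.4  -0.07 -0.7 ] grip -0.0
yaw tool z rel. X_t deg -89.9 tool y [-0.002 -0.001 -1.   ] j [ 0.37 -0.32  2.   -0.    1.47  1.74]
[(130, 215)] [(np.float64(0.4488674919358909), np.float64(-7.0)), (np.float64(0.4485271319361454), np.float64(-7.5)), (np.float64(0.4481801776416116), np.float64(-6.5)), (np.float64(0.4468714397822721), np.float64(-6.0))]
[(-30, 50)] [(np.float64(0.9967324600821383), np.float64(0.5)), (np.float64(0.9953044801694966), np.float64(0.0)), (np.float64(0.9891250401020041), np.float64(1.0)), (np.float64(0.984571723769696), np.float64(-0.5))]
[(130, 210), (-30, 50)] [(np.float64(0.30570202578307787), np.float64(0.5)), (np.float64(0.305232274686974), np.float64(0.0)), (np.float64(0.3029820284303592), np.float64(1.0)), (np.float64(0.3015227458310848), np.float64(-0.5))]
```

View pics/t13.png

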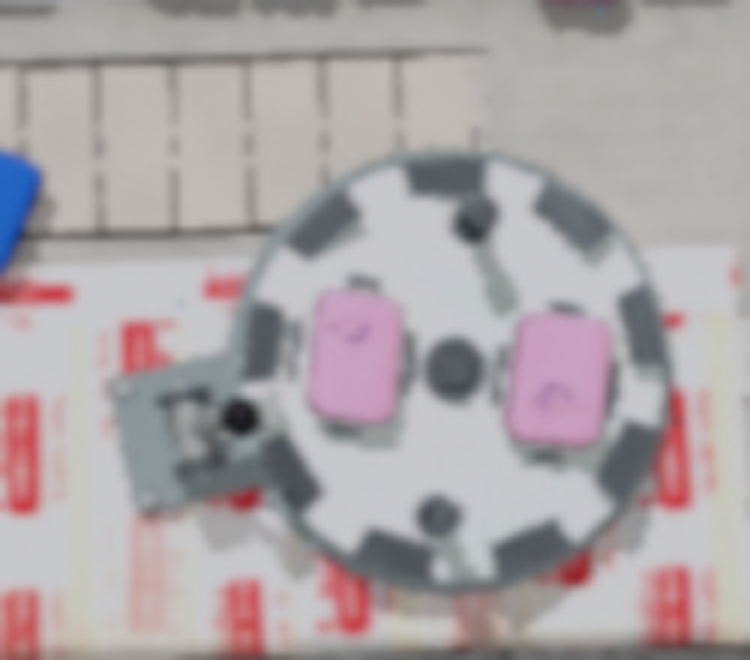

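View pics/s13.png

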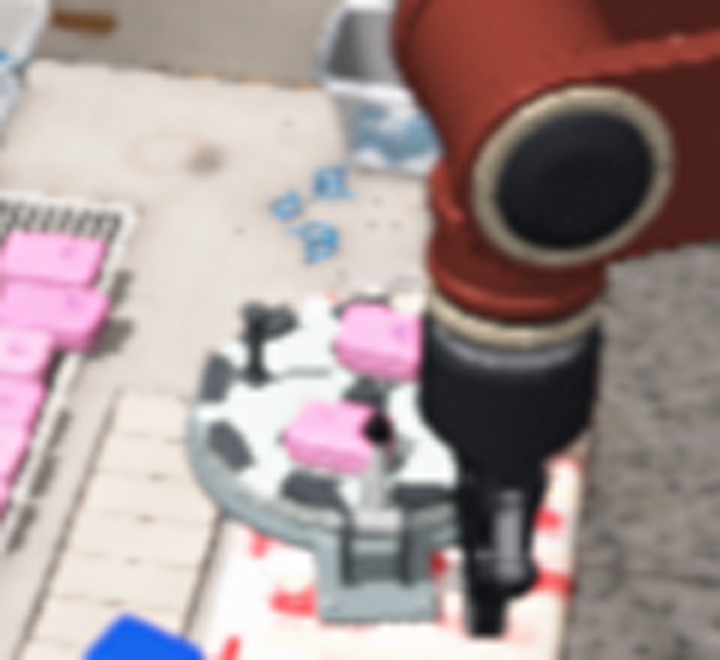

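The ball is back at 108 mm along +y, the fully-down position. In the top view the nose sits in the notch with a tooth on each side, the moulds are between their lugs, and the arm is clear.

```bash
python3 -c "
from plant import manip
print(manip.job_done())"
```

```text
the job is handed in; nothing more can be done
None
```

The wheel is back one notch, with the pawl down in the next notch, and I handed the job in after about 13.4 s of robot time.

1. **Lifting the pawl:** with the fingers shut, I pushed the lever over, away from the wheel. The pawl lifted and stayed up.
2. **Turning the wheel:** I pushed peg2 clockwise. The first push stopped about 2.5° short, so I gave it a second, short push.
3. **Dropping the pawl:** I tipped the lever back, the pawl dropped, and I moved the arm clear.

**Last checks:**
- **Wheel angle:** compared with the start picture, the wheel is about 0.5° short of exactly 40°; the pawl drops in within about 5°. With the arm clear, the far-left rim alone showed this, because the arm hid the right rim from the side camera. Before that, the right rim had read about 1° short.
- **Pawl:** the ball is at y = 107.9 mm from the wheel's axis, and fully down is 108 mm. The lever leans towards the wheel, and the top view shows the nose between two teeth.
- **Moulds and bench:** both moulds lie between their lugs. I saw nothing else on the bench move, but I did not measure the bystanders' positions again.
- **Forces:** the readings I saw stayed under about 2 N, close to the sensor noise.

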